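Lay the crimp dies down on the pad

TASK

Two crimp die segments stand on the bare metal of the lay-out plate, one on either side of its black rubber pad. For inspection, lay both down where they are: push each one lightly near its top, from its outer side, so that it topples inward and lies flat on the rubber pad with its outer face up. Do not pick up, carry or shove them elsewhere, and leave the other parts standing and lying where they are.

Things in the scene. Friction and masses are not known exactly. Their poses are not given: they have to be found in the camera images.
- plate: fixed lay-out plate of bare aluminium, 220 (own x) x 240 (own y) x 8 mm thick, lying on the bench. Origin: middle of its underside. A black rubber pad 190 (x) x 110 (y) mm is let in flush with its top, in the middle, so bare aluminium shows on its left (+y) and right (-y) side.
- pad (a point): middle of the black rubber pad, on its surface, 8 mm above the bench; axes as the plate's. The pad reaches 95 mm either way along x and 55 mm either way along y.
- die_left: dark grey crimp die segment, 44 wide x 22 thick x 42 mm tall, 0.13 to 0.25 kg, standing on its foot on the bare aluminium left (+y side) of the pad. Origin: middle of its foot; own x along its width, own z up while it stands, own y across its thickness, outward, away from the pad (broad faces at y = +12 and -10 mm). When it lies as wanted its own y points up.
- die_right: dark grey crimp die segment, 44 wide x 22 thick x 42 mm tall, 0.13 to 0.25 kg, standing on its foot on the bare aluminium right (-y side) of the pad. Origin: middle of its foot; own x along its width, own z up while it stands, own y across its thickness, outward, away from the pad (broad faces at y = +12 and -10 mm). When it lies as wanted its own y points up.
- die_left_mid (a point): centre of the left die segment, 21 mm above its foot; 11 mm above the pad when it lies flat. Pushed inward near its top, it topples about its inner bottom edge (centre rising to 24 mm), is past balance at about 28 degrees and then falls by itself; pushed low down it slides instead.
- die_right_mid (a point): centre of the right die segment, 21 mm above its foot; 11 mm above the pad when it lies flat. Pushed inward near its top, it topples about its inner bottom edge (centre rising to 24 mm), is past balance at about 28 degrees and then falls by itself; pushed low down it slides instead.
- coupler: pale quick coupler with a red sleeve, 26 x 58 x 27 mm, lying across the far end of the pad; bystander. Origin: middle of its underside.
- adaptor_2: pale nickel hose adaptor with a thread at its top, 28 x 32 x 48 mm tall, standing on the bench left of the plate; bystander. Origin: middle of its foot.
- elbow: grey pipe elbow fitting, 65 x 67 x 24 mm, lying on the bench right of the plate; bystander. Origin: middle of its underside.
- adaptor: pale nickel hose adaptor with a thread at its top, 28 x 32 x 48 mm tall, standing on the bench right of the plate; bystander. Origin: middle of its foot.
- nipple: brass hex nipple, 31 x 59 x 27 mm, lying on the bench left of the plate; bystander. Origin: middle of its underside.
Things that resemble listed ones, but are neither listed nor needed, are in the scene too. What is shaped like the die_left but purple or turquoise is not meant.

How it is judged:
By the outcome, as a careful person would: the job done as asked, in the order asked, and still so for the second after the job is handed in, with the robot touching nothing.
It also fails if it takes over 40 s, if anything falls off the work surface, if the arm or the gripper's body presses on something with over 40 N, if the wrist force passes 120 N, or if a joint passes its speed limit or range.

ROBOT

A 6-joint arm with a two-finger parallel gripper is mounted at the origin on a cart in front of the work surface, level with it; the furniture and walls round the work are solid. World frame = base frame: x ahead of the robot, y to its left, z up, the work surface at z = 0. Lengths are in m, angles in rad, forces in N, time in s.
With the tool pointing down it reaches from about 0.35 to 0.775 m from the base axis. Payload 5.5 kg.
Tool frame: the origin (TCP) lies at the very end of the fingers, on their centre line; the grasp point (between the pads) lies 19 mm behind it; z points along the fingers, y is the line along which they close (so a half turn about z gives the same grasp; the last joint's range is limited). The gripper opens to 85 mm and grips with 20 to 120 N. Pads are 22 mm wide; open, the fingers measure 114 mm over their backs; the gripper's body (76 mm by 85 mm) begins 54 mm behind the grasp point. The pads swing forward as they close: fully open they stand 13 mm farther back than shut.
Start: joints at [1.005, 0.313, 0.046, 1.304, 0, 1.431], TCP at [0.238, 0.524, 0.201] pointing down, gripper open.
Joint ranges: [-2.76, 2.76], [-0.86, 1.69], [-1.03, 1.26], [-2.2, 2.34], [-1.47, 1.5], [-3.14, 3.14]. Speed limits (rad/s): [2.57, 2.57, 3.14, 3.14, 3.14, 3.14].

INTERFACE

Orientations are given as a unit quaternion [w, x, y, z].
In Python, from workcell import env, cams, ticket, spotter gives the robot as it stands.
- The arm moves only by the tool jog_arm, never from a script. Its argument "increments" is a list that holds one entry, the list of rows, each a list of 7 numbers: the shift along the tool's x, y, z in units of 0.25 m (1.0 is 0.25 m), then the turn, a rotation vector about the tool's x, y, z in units of 180 degrees (1.0 is 180 degrees), then the closure in counts, from 0 (fully open) to 255 (shut). A call has 1 to 20 rows; each row shifts and turns the commanded pose from where the row before left it, along the tool's axes as they then stand; what a row does not reach is not made up. A row lasts 1/10 s, in which the tool goes at most 50 mm and 8.59 degrees, less where a joint would pass 70% of its speed; a pose out of reach is approached as far as the arm can. A call with a number of a shift or a turn outside -1 to 1 is refused whole. A call with a gripper value outside its range is refused whole. The fingers move at their own pace and stop on an object; "force" is the grip in N (left out, the last holds). Time passes only in rows, so rows that do not move let the fingers close. It gives the time, the measured TCP pose, the force, the opening and the grip force at its end, in the units of the state.
- env.get_state(): the state, without advancing time (a new reading comes with each control period).
- cams.read_camera(name): name is "scene" or "top" or "wrist"; returns a dict with "pixels" (480x640x3 uint8, red, green, blue), "fx", "fy", "cx", "cy" (pixels), "xyz" and "attitude" of the camera in the world; the wrist camera has in their place "mount" (4x4, takes a point from camera to tool coordinates, whose origin is the TCP and whose axes are the flange's). Camera axes: x right, y down, z forward; pixel columns grow to the right and rows downward; lengths in m; the calibration is good to about 2 mm. The wrist camera is an equidistant fisheye: a pixel r from the principal point sees the ray r / f radians off the axis. A picture is of the moment at which its call begins: read the wrist's pose just before it. There is no depth.
- ticket.hand_in(): hands the job in; it is judged then, once.
Trained networks look in the newest picture that a camera, given by its name, has taken for a name from the list of things; names that differ only in an ending like _2 or _b are one class to them, and where a whole thing is asked for, a point or a joint stands for the part that bears it (a point fixed in the world has none). Each returns a list of dicts, best first, with "conf" (0 to 1); they miss things now and then, are a little off and sometimes report something else, mostly with a low value. They report only what shows in the picture. A call takes as long as a camera call. They do not tell look-alikes from the thing itself.
- spotter.find_in(target, camera): "uv" ([column, row] in pixels, amid what is visible of it).
- spotter.cut_out(target, camera): "region" (480x640 bool, what is visible of it) and "uv" ([column, row] in pixels, amid what is visible of it).
- spotter.landmark_of(target, camera): "uv" ([column, row] in pixels: a listed point, or the origin of a listed thing).
The state is a dict: "clock": time; "joint_pos": joint angles; "qvel": joint speeds; "tau": joint torques, N m; "tcp_pos": TCP position; "orientation": TCP orientation; "wrist_force": force on the tool from outside, world axes, zero at the start; "ft_torque": the same for the moment, N m; "finger_gap": finger opening in m; "grip_force": force on a finger pad.
Only numpy, scipy, OpenCV 4.12 (cv2) and the standard library are available. Lean on these libraries where they do the work, as an engineer would, in place of code of your own. Each camera call takes 0.05 s, during which the arm holds its last target. There are 200 camera calls.

## Working session

There is one attempt and no reset: what is moved stays moved. The work goes in short steps, Python scripts to look and compute and a tool call to move; the robot and the scene stay as the last step left them, time stands still between calls to the robot, and variables do not carry over. Pictures are saved under pics/ and viewed, at most 10 in all, crops included, and the job is handed in when it is done.

Besides the shell and the picture viewer there is one more tool, called after "Emit:" by a JSON object that holds its "name" and its "arguments". jog_arm: Moves the arm, as the interface text tells. Shifts and turns lie within -1 to 1; 1 stands for 0.25 m of shift or 180 degrees of turn. Its arguments: {"type":"object","properties":{"increments":{"type":"array"},"force":{"type":"number"}},"required":["increments"]}

```bash
mkdir -p pics
cat > h.py <<'E'
import numpy as np, cv2
from scipy.spatial.transform import Rotation as R
from workcell import env, cams, ticket, spotter
def rot(a):
    a=np.array(a,float)
    return a if a.shape==(3,3) else R.from_quat(a,scalar_first=True).as_matrix()
def ray(im,uv):
    d=np.array([(uv[0]-im['cx'])/im['fx'],(uv[1]-im['cy'])/im['fy'],1.])
    return np.array(im['xyz']),rot(im['attitude'])@d
def at(im,uv,z):
    o,d=ray(im,uv); return o+d*(z-o[2])/d[2]
def proj(im,p):
    c=rot(im['attitude']).T@(np.array(p)-im['xyz']); return [im['cx']+im['fx']*c[0]/c[2],im['cy']+im['fy']*c[1]/c[2]]
def shot(n,f):
    im=cams.read_camera(n); cv2.imwrite('pics/'+f,im['pixels'][:,:,::-1]); return im
E
python3 - <<'E'
from h import *
np.set_printoptions(precision=4,suppress=True)
s=env.get_state(); print(s['clock'],s['tcp_pos'],s['orientation'],s['wrist_force'])
for n in['top','scene']:
    im=shot(n,n+'0.png'); print(n,im['xyz'],im['attitude'],im['fx'])
    for t,z in [('die_left',.008),('die_right',.008),('die_left_mid',.029),('die_right_mid',.029),('pad',.008),('plate',0),('coupler',.008),('adaptor',0),('elbow',0),('nipple',0)]:
        for r in spotter.landmark_of(t,n): print(t,np.round(r['conf'],2),np.round(r['uv']),at(im,r['uv'],z))
E
```

```text
0.0 [0.2372 0.5232 0.1996] [-0.0003  0.2113  0.9774 -0.0009] [-0.0338 -0.6198 -0.3414]
top [0.446  0.0191 0.97  ] [ 0.0444 -0.7032  0.7089 -0.0321] 488.23228836166317
die_left 0.79 [361. 235.] [ 0.5711 -0.0365  0.008 ]
die_left 0.73 [383. 332.] [ 0.3811 -0.0769  0.008 ]
die_left 0.71 [268. 275.] [0.4938 0.1476 0.008 ]
die_right 0.76 [439. 234.] [ 0.5719 -0.1911  0.008 ]
die_right 0.4 [402. 197.] [ 0.6469 -0.1199  0.008 ]
die_right 0.19 [361. 236.] [ 0.5699 -0.0357  0.008 ]
die_left_mid 0.66 [383. 334.] [ 0.3782 -0.0739  0.029 ]
die_left_mid 0.64 [438. 234.] [ 0.5692 -0.1833  0.029 ]
die_left_mid 0.53 [268. 275.] [0.4924 0.1452 0.029 ]
die_right_mid 0.55 [442. 236.] [ 0.5658 -0.1912  0.029 ]
pad 0.71 [399. 236.] [ 0.5692 -0.1119  0.008 ]
pad 0.61 [403. 197.] [ 0.6479 -0.1207  0.008 ]
plate 0.75 [402. 236.] [ 0.569  -0.1177  0.    ]
plate 0.64 [359. 234.] [ 0.5744 -0.0332  0.    ]
coupler 0.84 [404. 197.] [ 0.6473 -0.1225  0.008 ]
coupler 0.65 [361. 234.] [ 0.5735 -0.0371  0.008 ]
adaptor 0.71 [299. 241.] [0.562  0.0878 0.    ]
adaptor 0.48 [481. 275.] [ 0.4909 -0.2719  0.    ]
elbow 0
[... 342 characters left out ...]
86. 284.] [ 0.5791 -0.0999  0.008 ]
die_left 0.4 [309. 260.] [0.5381 0.0691 0.008 ]
die_right 0.91 [419. 310.] [ 0.5596 -0.1913  0.008 ]
die_left_mid 0.92 [357. 262.] [ 0.5771 -0.0283  0.029 ]
die_left_mid 0.68 [271. 244.] [0.5046 0.1473 0.029 ]
die_left_mid 0.59 [298. 323.] [ 0.3706 -0.0788  0.029 ]
die_right_mid 0.56 [422. 300.] [ 0.5637 -0.1926  0.029 ]
pad 0.77 [389. 287.] [ 0.5766 -0.1103  0.008 ]
plate 0.88 [388. 289.] [ 0.5799 -0.1065  0.    ]
coupler 0.23 [387. 290.] [ 0.5683 -0.1121  0.008 ]
adaptor 0.86 [435. 355.] [ 0.4908 -0.274   0.    ]
adaptor 0.51 [311. 257.] [0.556  0.0818 0.    ]
elbow 0.85 [474. 345.] [ 0.556  -0.3082  0.    ]
nipple 0.54 [346. 251.] [0.624  0.0439 0.    ]
```

View pics/top0.png

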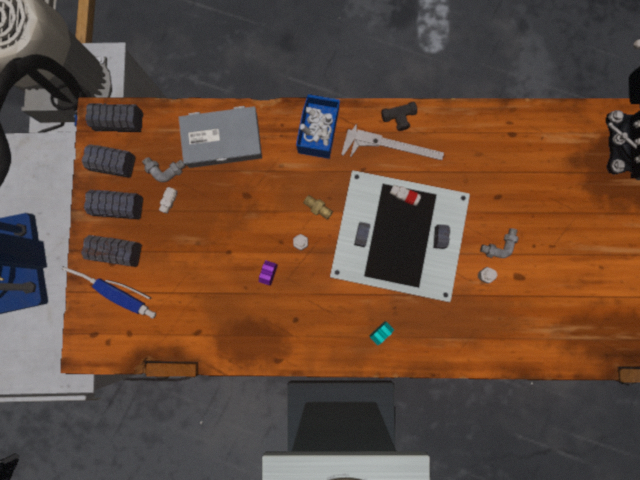

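View pics/scene0.png

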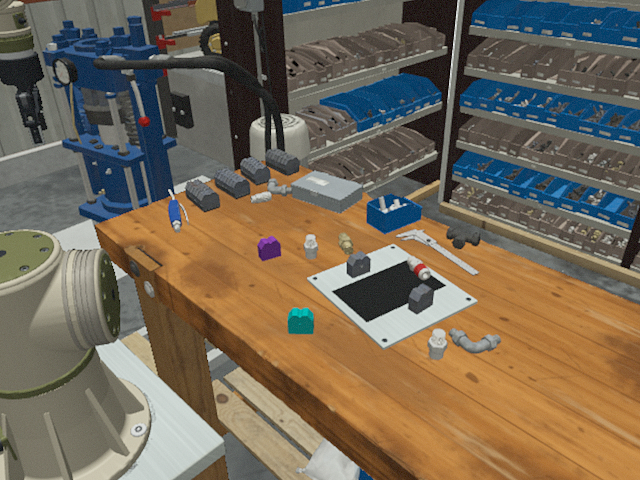

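Top view: the grey dies stand on the plate at (361,235) and (441,236). The look-alikes are purple at (268,272) and turquoise at (382,333), and both are off the plate. I'll take a close crop to check and measure.

Run:
```python
from h import *
np.set_printoptions(precision=4,suppress=True)
im=cams.read_camera('top'); p=im['pixels']
cv2.imwrite('pics/crop.png',cv2.resize(p[165:305,325:475,::-1],None,fx=4,fy=4,interpolation=cv2.INTER_CUBIC))
g=p.astype(int); sat=g.max(2)-g.min(2)
m=((g.min(2)>120)&(sat<40)).astype(np.uint8); m[:, :325]=0;m[:165]=0;m[305:]=0;m[:,472:]=0
cs,_=cv2.findContours(m,cv2.RETR_EXTERNAL,cv2.CHAIN_APPROX_NONE); c=max(cs,key=cv2.contourArea)
def rect(c,z,n):
    w=np.array([at(im,q,z)[:2] for q in c.reshape(-1,2)],np.float32)
    r=cv2.minAreaRect(w); print(n,r, cv2.boxPoints(r).round(4).tolist())
rect(c,.008,'plate')
for t in['die_left','die_right']:
    for r in spotter.cut_out(t,'top'):
        print(t,r['conf'],r['uv'])
        c=np.argwhere(r['region'])[:,::-1].copy(); 
        rect(c,.05,t)
for n in ['top','scene']:
    a=cams.read_camera(n)
    r=[q['uv'] for q in spotter.cut_out('die_right',n)];print(n,r)
```

```text
plate ((0.5719051361083984, -0.11363886296749115), (0.2399580329656601, 0.21931196749210358), 77.84645080566406) [[0.43939998745918274, -0.2078000009059906], [0.6538000106811523, -0.2540000081062317], [0.7044000029563904, -0.01940000057220459], [0.49000000953674316, 0.02669999934732914]]
die_left 0.76 [361.2, 234.2]
die_left ((0.5684004426002502, -0.03489796072244644), (0.02299182303249836, 0.046568743884563446), 77.2381362915039) [[0.5432000160217285, -0.04100000113248825], [0.5885999798774719, -0.05130000039935112], [0.5935999751091003, -0.02879999950528145], [0.5482000112533569, -0.01850000023841858]]
die_left 0.71 [264.7, 274.0]
die_left ((0.4975118041038513, 0.14458081126213074), (0.02474685199558735, 0.04183486849069595), 73.0521011352539) [[0.4738999903202057, 0.1387999951839447], [0.5138999819755554, 0.1265999972820282], [0.5210999846458435, 0.15029999613761902], [0.4810999929904938, 0.16249999403953552]]
die_left 0.64 [380.9, 331.6]
die_left ((0.38279488682746887, -0.06732495129108429), (0.025621118023991585, 0.04085349291563034), 40.24300003051758) [[0.3598000109195709, -0.05999999865889549], [0.3862000107765198, -0.09120000153779984], [0.4058000147342682, -0.07460000365972519], [0.37940001487731934, -0.04349999874830246]]
die_right 0.64 [442.2, 233.3]
die_right ((0.5639510154724121, -0.18489018082618713), (0.02939085103571415, 0.04883464053273201), 82.60245513916016) [[0.5378000140190125, -0.19629999995231628], [0.5863000154495239, -0.20260000228881836], [0.5900999903678894, -0.17350000143051147], [0.5415999889373779, -0.1671999990940094]]
die_right 0.25 [485.0, 277.4]
die_right ((0.48994576930999756, -0.2670803368091583), (0.03242518752813339, 0.03224336355924606), 43.47209930419922) [[0.46709999442100525, -0.26649999618530273], [0.489300012588501, -0.289900004863739], [0.5127999782562256, -0.26759999990463257], [0.49059998989105225, -0.24420000612735748]]
top [[442.1, 237.0], [361.4, 234.0]]
scene []
```

View pics/crop.png

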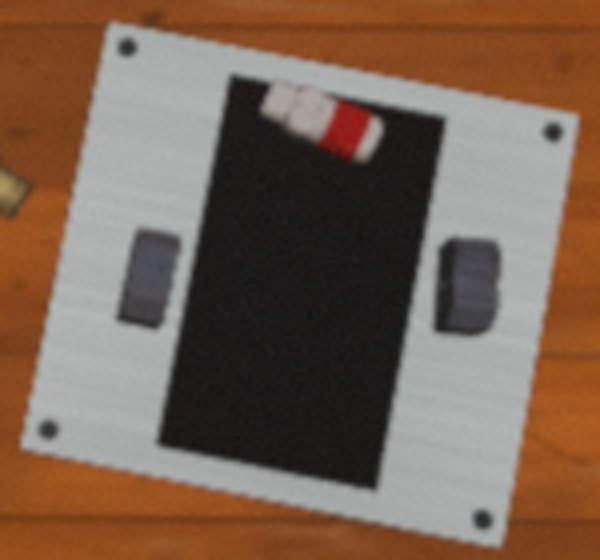

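The crop shows both chosen dies, standing and grey, at crop (150,278) and (468,285). The coupler is at (325,120), clear of both. Plate centre is (0.572,-0.114) with yaw about -12.2°. Next I'll move above the outer side of the left die with the fingers shut.

Emit:
{"name": "jog_arm", "arguments": {"increments": [[[0, 0, 0, 0, 0, -0.0343, 255], [0, 0, 0, 0, 0, -0.0343, 255], [-0.118, -0.111, 0, 0, 0, 0, 255], [-0.118, -0.111, 0, 0, 0, 0, 255], [-0.118, -0.111, 0, 0, 0, 0, 255], [-0.118, -0.111, 0, 0, 0, 0, 255], [-0.118, -0.111, 0, 0, 0, 0, 255], [-0.118, -0.111, 0, 0, 0, 0, 255], [-0.118, -0.111, 0, 0, 0, 0, 255], [-0.118, -0.111, 0, 0, 0, 0, 255], [-0.118, -0.111, 0, 0, 0, 0, 255], [-0.118, -0.111, 0, 0, 0, 0, 255], [-0.118, -0.111, 0, 0, 0, 0, 255], [-0.118, -0.111, 0, 0, 0, 0, 255], [-0.118, -0.111, 0, 0, 0, 0, 255], [-0.118, -0.111, 0, 0, 0, 0, 255], [-0.118, -0.111, 0, 0, 0, 0, 255], [0, 0, 0, 0, 0, 0, 255]]]}}

```text
clock: 3.25
tcp_pos: [0.5861, 0.02, 0.1998]
orientation: [0.001, 0.108, 0.994, -0.001]
wrist_force: [0.3, 0.5, -0.0]
finger_gap: 0.0001
grip_force: 0.0
```

```bash
cat >> h.py <<'E'
C=np.array([.5719,-.1136]); X=np.array([.978,-.2105]); Y=np.array([.2105,.978])
def pl(p): d=np.array(p[:2])-C; return np.array([d@X,d@Y])
def state():
    s=env.get_state(); Rm=rot(s['orientation'])
    print('t',s['clock'],'tcp',np.round(s['tcp_pos'],4),'plate',pl(s['tcp_pos']).round(4),'R',Rm.round(3).tolist(),'F',np.round(s['wrist_force'],2),s['finger_gap'])
    return s,Rm
E
python3 - <<'E'
from h import *
s,Rm=state(); im=shot('wrist','w1.png'); M=np.array(im['mount']); print(M.round(3).tolist(),im['fx'],im['cx'],im['cy'])
def wat(uv,z):
    q=(np.array(uv)-[im['cx'],im['cy']])/im['fx'];r=np.linalg.norm(q)
    d=np.r_[q/r*np.sin(r),np.cos(r)]; o=s['tcp_pos']+Rm@M[:3,3]; d=Rm@M[:3,:3]@d
    return o+d*(z-o[2])/d[2]
for t in['die_left','die_right']:
    for r in spotter.cut_out(t,'wrist'):
        c=np.argwhere(r['region'])[:,::-1]
        w=np.array([pl(wat(q,.05)) for q in c],np.float32); print(t,r['conf'],r['uv'],cv2.minAreaRect(w))
    for r in spotter.landmark_of(t,'wrist'): print(t,r['conf'],r['uv'],pl(wat(r['uv'],.008)))
E
```

```text
t 3.25 tcp [0.5861 0.02   0.1998] plate [-0.0143  0.1337] R [[-0.977, 0.214, 0.001], [0.214, 0.977, -0.001], [-0.002, -0.001, -1.0]] F [ 0.31  0.46 -0.05] 5.009083300063325e-05
[[0.001, -0.961, -0.278, 0.07], [1.0, 0.001, 0.001, -0.001], [-0.001, -0.278, 0.961, -0.173], [0.0, 0.0, 0.0, 1.0]] 371.64829954431775 314.439593866555 235.61420384471253
die_left 0.94 [253.5, 205.1] ((-0.02097361534833908, 0.07748729735612869), (0.026651717722415924, 0.0456395223736763), 86.90411376953125)
die_left 0.91 [181.4, 28.5] ((-0.18601876497268677, 0.01105547696352005), (0.040077418088912964, 0.042070433497428894), 55.49228286743164)
die_left 0.58 [427.2, 92.0] ((-0.12255749106407166, 0.23084336519241333), (0.031316570937633514, 0.044109199196100235), 84.09373474121094)
die_left 0.88 [187.6, 30.4] [-0.19349919  0.0054815 ]
die_left 0.7 [256.7, 197.8] [-0.01790896  0.07467172]
die_left 0.7 [417.2, 93.1] [-0.12442605  0.23427181]
die_right 0.56 [117.8, 232.2] ((0.0050675226375460625, -0.06422985345125198), (0.04744381830096245, 0.04532380774617195), 7.5497870445251465)
die_right 0.77 [128.2, 229.6] [ 0.01430075 -0.07443153]
```

View pics/w1.png

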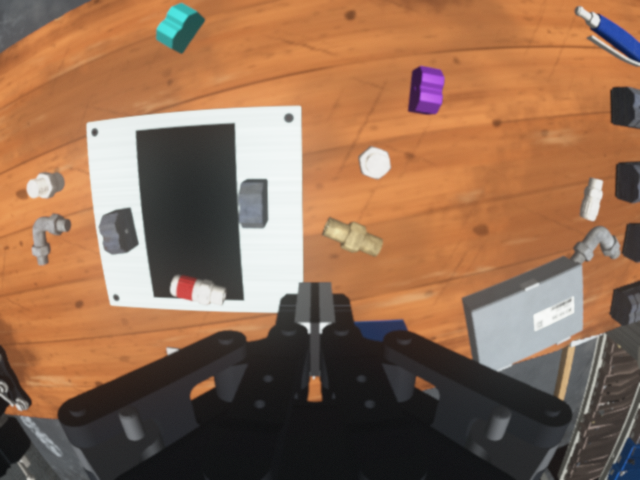

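Wrist view: left die at (253,205), aligned with the plate. Right die at (118,232), slightly rotated. The fingers are clear of the adaptor (375,163) and nipple (353,237). I'll descend beside the left die and approach.

Emit:
{"name": "jog_arm", "arguments": {"increments": [[[0.023, 0, 0.124, 0, 0, 0, 255], [0, 0, 0.124, 0, 0, 0, 255], [0, 0, 0.124, 0, 0, 0, 255], [0, 0, 0.124, 0, 0, 0, 255], [0, 0, 0.124, 0, 0, 0, 255], [0, -0.03, 0, 0, 0, 0, 255], [0, -0.03, 0, 0, 0, 0, 255], [0, -0.03, 0, 0, 0, 0, 255], [0, 0, 0, 0, 0, 0, 255]]]}}

```text
clock: 4.4
tcp_pos: [0.5745, 0.0022, 0.0477]
orientation: [0.002, 0.106, 0.994, -0.0]
wrist_force: [-0.3, -0.6, -0.3]
finger_gap: 0.0
grip_force: 0.0
```

Run:
```python
from h import *
state(); im=cams.read_camera('scene'); cv2.imwrite('pics/s1.png',cv2.resize(im['pixels'][200:340,280:480,::-1],None,fx=4,fy=4,interpolation=cv2.INTER_CUBIC))
```

```text
t 4.4 tcp [0.5745 0.0022 0.0477] plate [-0.0219  0.1138] R [[-0.978, 0.21, 0.004], [0.21, 0.978, -0.001], [-0.004, 0.0, -1.0]] F [-0.34 -0.64 -0.35] 7.93258317355699e-07
```

View pics/s1.png

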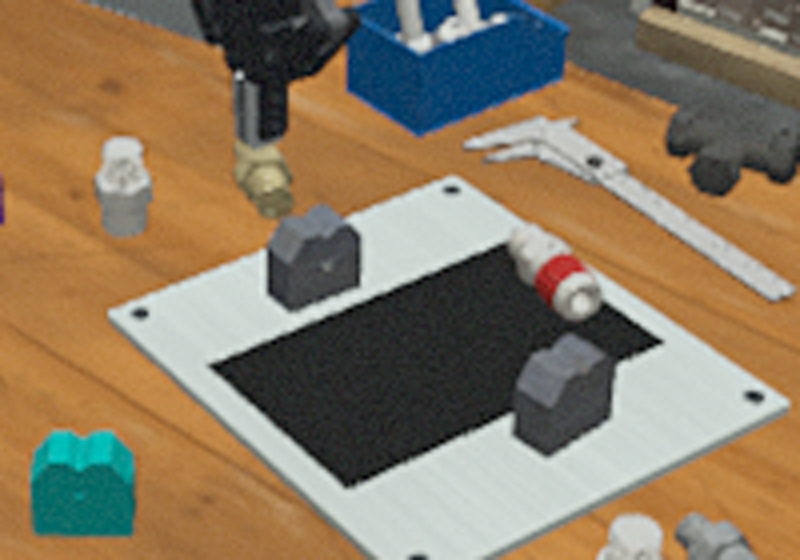

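Run:
```python
from h import *
s,_=state(); im=cams.read_camera('scene')
f=lambda p:(np.round((np.array(proj(im,p))-[280,200])*4)).tolist()
print('tcp',f(s['tcp_pos']),'tcp+30mm',f(s['tcp_pos']+np.array([0,0,.03])))
for n,(a,b) in {'die':(-.02,.076)}.items():
    q=C+a*X+b*Y; print(n,f([*q,.008]),f([*q,.05]))
print('nipple',f([.624,.05,0]), 'corner',f([.49,.0267,.008]))
cv2.imwrite('pics/s2.png',cv2.resize(im['pixels'][200:340,280:480,::-1],None,fx=4,fy=4)); print(s['joint_pos'])
t=cams.read_camera('top'); print('top tcp',proj(t,s['tcp_pos']))
cv2.imwrite('pics/t2.png',cv2.resize(t['pixels'][165:305,275:475,::-1],None,fx=4,fy=4,interpolation=cv2.INTER_CUBIC))
```

```text
t 4.45 tcp [0.5744 0.0026 0.0474] plate [-0.0221  0.1142] R [[-0.978, 0.21, 0.003], [0.21, 0.978, -0.0], [-0.003, 0.0, -1.0]] F [-0.64  0.36  0.39] -0.00030651599720416754
tcp [258.0, 194.0] tcp+30mm [258.0, 142.0]
die [305.0, 294.0] [307.0, 223.0]
nipple [255.0, 199.0] corner [105.0, 312.0]
[-1.35242034e-01  3.98717033e-01 -2.19653704e-01  9.49102078e-01
  1.58306097e-04  7.61456103e-02]
top tcp [np.float64(341.6823613600496), np.float64(231.12110461663792)]
```

View pics/s2.png

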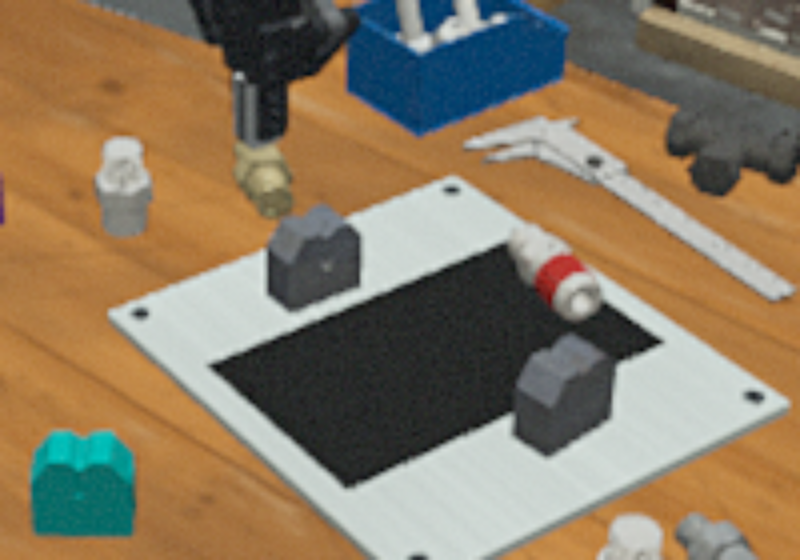

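View pics/t2.png

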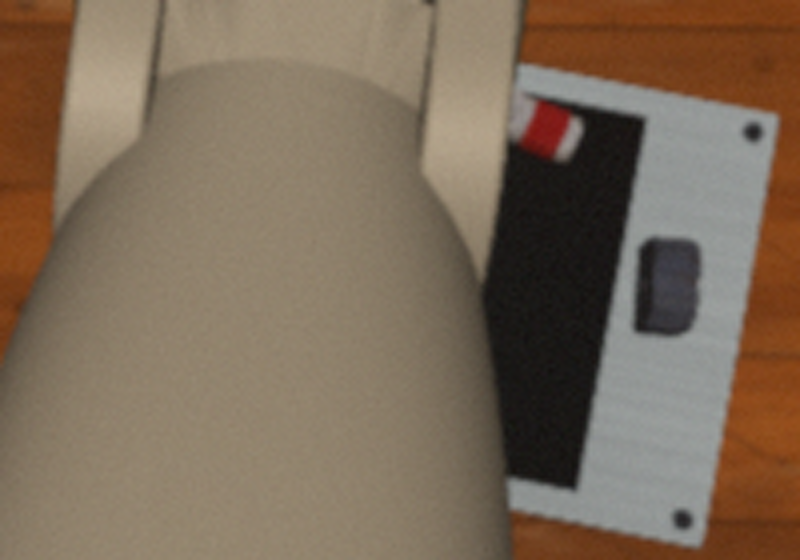

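The scene view shows the fingertip about 30 mm higher (crop row ~141) than the reported TCP projects (row 194). The wrist view of the fingertip agrees. The columns match and the plate corner projects correctly, so the physical fingertips end about 32 mm short of the reported TCP. I'll lower by that much and recheck.

Emit:
{"name": "jog_arm", "arguments": {"increments": [[[0, 0, 0.044, 0, 0, 0, 255], [0, 0, 0.044, 0, 0, 0, 255], [0, 0, 0.044, 0, 0, 0, 255], [0, 0, 0, 0, 0, 0, 255]]]}}

```text
clock: 4.95
tcp_pos: [0.571, 0.0038, 0.0098]
orientation: [-0.002, 0.105, 0.994, 0.0]
wrist_force: [-0.3, 0.4, 0.3]
finger_gap: 0.0001
grip_force: 0.0
```

Run:
```python
from h import *
s,_=state(); im=cams.read_camera('scene'); print((np.array(proj(im,s['tcp_pos']+np.array([0,0,.032])))-[280,200])*4)
cv2.imwrite('pics/s3.png',cv2.resize(im['pixels'][200:340,280:480,::-1],None,fx=4,fy=4,interpolation=cv2.INTER_CUBIC))
```

```text
t 4.95 tcp [0.571  0.0038 0.0098] plate [-0.0256  0.1147] R [[-0.978, 0.209, -0.004], [0.209, 0.978, 0.001], [0.005, -0.0, -1.0]] F [-0.34  0.43  0.27] 0.00014347598110631468
[251.19441637 205.02630803]
```

View pics/s3.png

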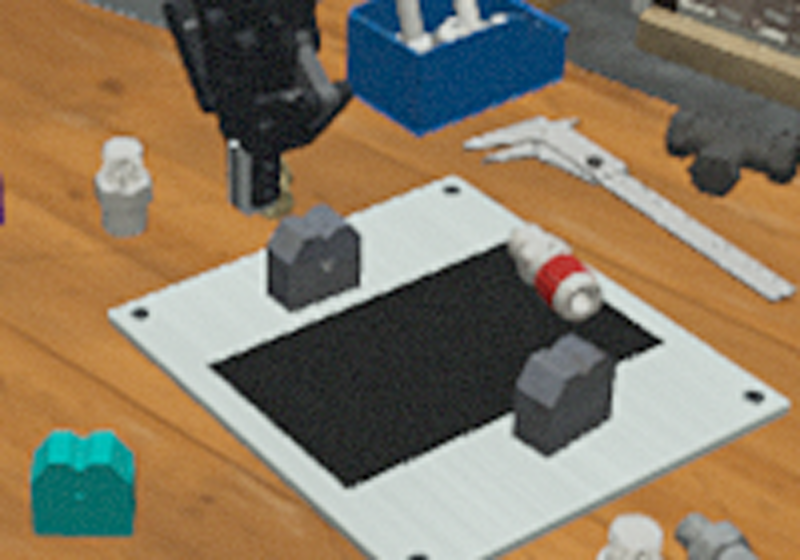

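The tip now shows at about z=0.041, as predicted. I'll raise it 3 mm, centre it on the die and push gently.

Emit:
{"name": "jog_arm", "arguments": {"increments": [[[-0.018, 0, -0.012, 0, 0, 0, 255], [0, -0.016, 0, 0, 0, 0, 255], [0, -0.016, 0, 0, 0, 0, 255], [0, -0.016, 0, 0, 0, 0, 255], [0, -0.016, 0, 0, 0, 0, 255], [0, -0.016, 0, 0, 0, 0, 255], [0, 0, 0, 0, 0, 0, 255]]]}}

```text
clock: 5.7
tcp_pos: [0.5731, -0.0177, 0.0155]
orientation: [-0.0, 0.105, 0.994, -0.0]
wrist_force: [-0.3, 0.2, -0.0]
finger_gap: 0.0002
grip_force: 0.0
```

Run:
```python
from h import *
s,_=state(); im=cams.read_camera('scene')
cv2.imwrite('pics/s4.png',cv2.resize(im['pixels'][200:340,280:480,::-1],None,fx=4,fy=4,interpolation=cv2.INTER_CUBIC))
```

```text
t 5.7 tcp [ 0.5731 -0.0177  0.0155] plate [-0.019   0.0941] R [[-0.978, 0.21, -0.0], [0.21, 0.978, -0.0], [0.0, -0.0, -1.0]] F [-0.26  0.23 -0.01] 0.00016283268213275159
```

View pics/s4.png

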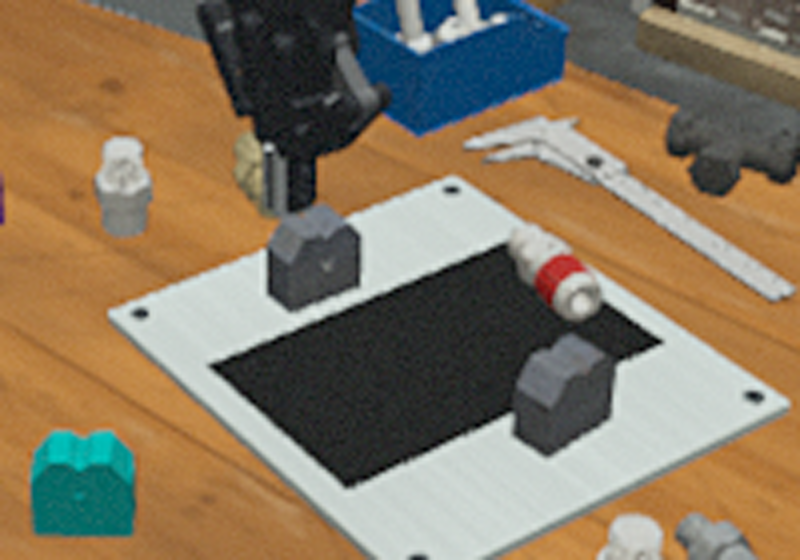

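Nothing has touched yet; the die is unchanged at crop (315,255) and the tip sits near its top edge. I have one picture left, so I'll continue on numbers. I'll back off slightly, lower 5 mm and push again.

Emit:
{"name": "jog_arm", "arguments": {"increments": [[[0, 0.028, 0, 0, 0, 0, 255], [0, 0, 0.02, 0, 0, 0, 255], [0, 0, 0, 0, 0, 0, 255], [0, -0.014, 0, 0, 0, 0, 255], [0, -0.014, 0, 0, 0, 0, 255], [0, -0.014, 0, 0, 0, 0, 255], [0, 0, 0, 0, 0, 0, 255]]]}}

```text
clock: 6.45
tcp_pos: [0.5726, -0.0211, 0.0106]
orientation: [0.0, 0.105, 0.994, -0.0]
wrist_force: [-0.8, -0.1, -0.2]
finger_gap: 0.0
grip_force: 0.1
```

```bash
cat >> h.py <<'E'
ref=cv2.imread('pics/scene0.png')[:,:,::-1]
def look(left=True):
    im=cams.read_camera('scene'); p=im['pixels'].astype(int)
    a=(slice(250,280),slice(345,375)) if left else (slice(278,318),slice(404,438))
    print('diff px',(np.abs(p[a]-ref[a]).max(2)>40).sum())
    # pad-black / die-grey occupancy in front of the die
    for t in ('die_left','die_right'):
        for r in spotter.cut_out(t,'scene')[:5]:
            v,u=np.where(r['region']); print(t,round(r['conf'],2),np.round(r['uv']),'u',u.min(),u.max(),'v',v.min(),v.max(),len(u))
    return im
E
python3 - <<'E'
from h import *
state(); look()
E
```

```text
t 6.45 tcp [ 0.5726 -0.0211  0.0106] plate [-0.0188  0.0906] R [[-0.978, 0.21, 0.0], [0.21, 0.978, -0.0], [-0.0, -0.0, -1.0]] F [-0.85 -0.06 -0.18] 2.3494820348509533e-05
diff px 171
die_left 0.83 [358. 267.] u 346 371 v 253 278 485
die_left 0.69 [266. 248.] u 256 280 v 237 261 491
die_left 0.62 [300. 321.] u 287 313 v 308 334 647
die_right 0.63 [418. 299.] u 408 434 v 285 314 584
```

Run:
```python
from h import *
p=cams.read_camera('scene')['pixels'].astype(int)
d=(np.abs(p-ref).max(2)>35)
for v in range(244,284): print(v,''.join('#' if x else '.' for x in d[v,340:380]),' ',''.join(' .:-=+*%@'[min(8,x//28)] for x in p[v,340:380].mean(1).astype(int)))
```

```text
244 ......#####..#######....................   =-==++-:.--=: . ... -===================
245 ......#####..#######....................   --==++=:::-=: ..:.. -===================
246 ......#####.########....................   :--===-::--=: ..... -=====-=============
247 ......###.#.########....................   ---===-:.--=: ..   .-==-================
248 ........#.##.#######....................   =-:-=---:--=-..... .---==-=-========-=-=
249 ........#.##.#######....................   =-------::-=:...... --=-==--=-====---=**
250 ........#..#.#######....................   ==------:--=:. .  ..-=----=---=---==**%%
251 ........#..###########.#................   ====----.--=: .... .---=---=----=***%%%%
252 .......##.###########...#...............   ====----::==: ....  +=====---==**%%%%%%%
253 .......##.##########....##..............   =====---.:-=:   .. -++====-=***%%%%%%%%%
254 ........##..####.##.....................   =======-::--: .:-::=+======*%%%%%%%%%%%%
255 ........##..##..........................   ========:------============*%%%%%%%%%%%%
256 ........................................
[... 1719 characters left out ...]
 .................#......................   %%%%%%%%%%+::..:--+*%%%%%%*+-. ........ 
277 .............#..........................   %%%%%%%%%%%+::-+**%%%%%**+:  ...........
278 ........................................   %%%%%%%%%%%%++*%%%%@%*+-:   ............
279 ........................................   %%%%%%%%%%%%%%%%%%%%+:   ...............
280 ........................................   %%%%%%%%%%%%%%@%*+-:  .. ...............
281 ........................................   %%%%%%%%%%%%%%%+-. .....................
282 ........................................   %%%%%%%%%%%*%+:  .......................
283 ........................................   %%%%%%%%%*+-:  .........................
```

The top is shifting while the foot stays put, so the die is tilting. I'll continue past balance and then back away.

Emit:
{"name": "jog_arm", "arguments": {"increments": [[[0, -0.014, 0, 0, 0, 0, 255], [0, -0.014, 0, 0, 0, 0, 255], [0, -0.014, 0, 0, 0, 0, 255], [0, -0.014, 0, 0, 0, 0, 255], [0, 0, 0, 0, 0, 0, 255]]]}}

```text
clock: 7.15
tcp_pos: [0.5695, -0.0347, 0.0105]
orientation: [-0.0, 0.105, 0.994, -0.0]
wrist_force: [-0.3, -0.3, 0.0]
finger_gap: -0.0
grip_force: 0.0
```

```bash
cat >> h.py <<'E'
def asc(a,b,c,d):
    p=cams.read_camera('scene')['pixels'].astype(int)
    for v in range(a,b): print(v,''.join(' .:-=+*%@'[min(8,x//28)] for x in p[v,c:d].mean(1).astype(int)))
E
python3 - <<'E'
from h import *
state(); asc(246,292,336,392)
E
```

```text
t 7.15 tcp [ 0.5695 -0.0347  0.0105] plate [-0.0189  0.0766] R [[-0.978, 0.209, -0.0], [0.209, 0.978, -0.0], [0.0, -0.0, -1.0]] F [-0.26 -0.33  0.02] -2.766706518115801e-05
246 ===----==++*++=-::==:. .... .-========-======---==**%%%*
247 ====---===++=---::-=-.  ..  :-==============--=***%%%%*-
248 =====-:-=-------::-=-.......:-=--===-==-=--==**%%%%%%%%+
249 =====-:---------::-=-. .....:-====--=-=--=***%%%%%%%%%%%
250 ======--------:-::-=-. .... :-==-=--=-==**%%%%%%%%%%%%%%
251 ========------:-::-=-.  ... :-=-----=***%%%%%%%%%%%%%%%%
252 ========---=--:-::-=-. .... :-=--==**%%%%%%%%%%%%%%%%%%%
253 =========--=----::-=-. .... :--=***%%%%%%%%%%%%%%%%%%%%%
254 ==========----==::--:...... -+**%%%%%%%%%%%%%%%%%%%%%%%%
255 ================::-=-...... =%%%%%%%%%%%%%%%%%%%%%%%%%%%
256 ================::---.......*%%%%%%%%%%%%%%%%%%%%%%%%%%%
257 ================.:-=-... ..-%%%%%%%%%%%%%%%%%%%%%%%%%%%%
258 ================::--:.  .:=*%%%%%%%%%%%%%%%%%%%%%%%%%%%%
259 =================+=--::-=*%%%%%%%%%%%%%%%%%%%%%%%%%%%%%%
260 =============+**%%+--=+*%%%%%%%%%%%%%%%%%%%%%%%%%%%%%%%%
261 ========
[... 1178 characters left out ...]
:::::::-:::::::..............
281 %%%%%%%%%%%%%%%%%%%+:.::::::::::-:-:....................
282 %%%%%%%%%%%%%%%%*+:  ...::::::::::::....................
283 %%%%%%%%%%%%%*+-: . ......:::::::.......................
284 %%%%%%%%%%%*+:  ........................................
285 %%%%%%%%%+-:   .........................................
286 %%%%%%*+:.  ............................................
287 %%%**+:  ...............................................
288 %*+-:  .............. ..................................
289 +:  ....................................................
290  .......................................................
291 ........................................................
```

The left die has gone over onto the pad. I'll retreat, rise and go above the right die's outer side, looking on the way.

Emit:
{"name": "jog_arm", "arguments": {"increments": [[[0, 0.04, 0, 0, 0, 0, 255], [0, 0.04, 0, 0, 0, 0, 255], [0, 0, -0.14, 0, 0, 0, 255], [0, 0, -0.14, 0, 0, 0, 255], [0, 0, -0.14, 0, 0, 0, 255], [0, 0, -0.14, 0, 0, 0, 255], [0, 0, -0.14, 0, 0, 0, 255], [-0.018, -0.155, 0, 0, 0, 0, 255], [-0.018, -0.155, 0, 0, 0, 0, 255], [-0.018, -0.155, 0, 0, 0, 0, 255], [-0.018, -0.155, 0, 0, 0, 0, 255], [-0.018, -0.155, 0, 0, 0, 0, 255], [-0.018, -0.155, 0, 0, 0, 0, 255], [0, 0, 0, 0, 0, 0, 255]]]}}

```text
clock: 8.6
tcp_pos: [0.5518, -0.2513, 0.185]
orientation: [0.0, 0.107, 0.994, -0.001]
wrist_force: [0.8, 0.8, 0.5]
finger_gap: -0.0
grip_force: 0.0
```

Run:
```python
from h import *
s,Rm=state(); im=cams.read_camera('wrist'); M=np.array(im['mount'])
def wat(uv,z):
    q=(np.array(uv)-[im['cx'],im['cy']])/im['fx'];r=np.linalg.norm(q)
    d=np.r_[q/r*np.sin(r),np.cos(r)]; o=s['tcp_pos']+Rm@M[:3,3]; d=Rm@M[:3,:3]@d
    return o+d*(z-o[2])/d[2]
# rectify onto plane z=.05 (left half, right die) : 1px=0.5mm in plate frame; x' right->up
def wproj(p):
    c=(Rm@M[:3,:3]).T@(p-(s['tcp_pos']+Rm@M[:3,3])); r=np.linalg.norm(c[:2]); a=np.arctan2(r,c[2]); return c[:2]/r*a*im['fx']+[im['cx'],im['cy']]
def rectf(z):
    mp=np.zeros((280,400,2),np.float32)
    for i in range(280):
        for j in range(400):
            xp=.07-i*.0005; yp=.1-j*.0005; q=C+xp*X+yp*Y; mp[i,j]=wproj(np.array([*q,z]))
    return cv2.remap(im['pixels'],mp[...,0],mp[...,1],cv2.INTER_LINEAR)[:,:,::-1]
a=rectf(.05); b=rectf(.030)
for I in(a,b):
    for k in range(0,400,40): cv2.line(I,(k,0),(k,5),(0,255,0),1)
    for k in range(0,280,40): cv2.line(I,(0,k),(5,k),(0,255,0),1)
cv2.imwrite('pics/f.png',np.hstack([a,b])); 
for t in['die_left','die_right']:
    for r in spotter.cut_out(t,'wrist')[:3]:
        c=np.argwhere(r['region'])[:,::-1]
        for z in (.03,.05):
            w=np.array([pl(wat(q,z)) for q in c],np.float32); print(t,round(r['conf'],2),r['uv'],z,cv2.minAreaRect(w))
```

```text
t 8.6 tcp [ 0.5518 -0.2513  0.185 ] plate [ 0.0093 -0.1389] R [[-0.977, 0.213, 0.0], [0.213, 0.977, -0.001], [-0.001, -0.001, -1.0]] F [0.85 0.76 0.54] -3.850412155159737e-05Traceback (most recent call last):
  File "<stdin>", line 18, in <module>
cv2.error: OpenCV(4.12.0) :-1: error: (-5:Bad argument) in function 'line'
> Overload resolution failed:
>  - Layout of the output array img is incompatible with cv::Mat
>  - Expected Ptr<cv::UMat> for argument 'img'
```

```bash
cat > wf.py <<'E'
from h import *
s,Rm=state(); im=cams.read_camera('wrist'); M=np.array(im['mount'])
O=s['tcp_pos']+Rm@M[:3,3]; B=Rm@M[:3,:3]
def wat(uv,z):
    q=(np.array(uv)-[im['cx'],im['cy']])/im['fx'];r=np.linalg.norm(q)
    d=B@np.r_[q/r*np.sin(r),np.cos(r)]; return O+d*(z-O[2])/d[2]
def rectf(z):
    j,i=np.meshgrid(np.arange(400),np.arange(280)); xp=.07-i*.0005; yp=.1-j*.0005
    P=np.stack([C[0]+xp*X[0]+yp*Y[0],C[1]+xp*X[1]+yp*Y[1],0*xp+z],-1)
    c=(P-O)@B; r=np.linalg.norm(c[...,:2],axis=-1); k=np.arctan2(r,c[...,2])/r*im['fx']
    u=(c[...,:2]*k[...,None]+[im['cx'],im['cy']]).astype(np.float32)
    return np.ascontiguousarray(cv2.remap(im['pixels'],u[...,0].copy(),u[...,1].copy(),cv2.INTER_LINEAR)[:,:,::-1])
for t in['die_left','die_right']:
    for r in spotter.cut_out(t,'wrist')[:3]:
        c=np.argwhere(r['region'])[:,::-1]
        for z in (.03,.05):
            w=np.array([pl(wat(q,z)) for q in c],np.float32); print(t,round(r['conf'],2),r['uv'],z,cv2.minAreaRect(w))
E
python3 - <<'E'
from wf import *
a=rectf(.05); b=rectf(.030)
for I in(a,b):
    for k in range(0,400,40): cv2.line(I,(k,0),(k,5),(0,255,0),1)
    for k in range(0,280,40): cv2.line(I,(0,k),(5,k),(0,255,0),1)
cv2.imwrite('pics/f.png',np.hstack([a,b]))
E
```

```text
t 8.65 tcp [ 0.5518 -0.249   0.185 ] plate [ 0.0088 -0.1366] R [[-0.977, 0.211, -0.0], [0.211, 0.977, 0.0], [0.0, 0.0, -1.0]] F [0.42 0.64 0.11] 1.9829650620093767e-05
die_left 0.88 [494.5, 183.9] 0.03 ((-0.01804998889565468, 0.03769882768392563), (0.050933606922626495, 0.04423896223306656), 88.82666015625)
die_left 0.88 [494.5, 183.9] 0.05 ((-0.020670169964432716, 0.02698296494781971), (0.04782698675990105, 0.04154067113995552), 88.82666015625)
die_left 0.8 [455.8, 10.8] 0.03 ((-0.18489767611026764, -0.007483672350645065), (0.024859199300408363, 0.04842706769704819), 48.002540588378906)
die_left 0.8 [455.8, 10.8] 0.05 ((-0.1773412972688675, -0.015443678945302963), (0.023342907428741455, 0.045473430305719376), 48.00204086303711)
die_left 0.73 [629.2, 103.0] 0.03 ((-0.1250864565372467, 0.21942783892154694), (0.048564787954092026, 0.0460510328412056), 1.3629614114761353)
die_left 0.73 [629.2, 103.0] 0.05 ((-0.12117812037467957, 0.1976276934146881), (0.04560265690088272, 0.04324221983551979), 1.3629531860351562)
die_right 0.68 [379.8, 212.8] 0.03 ((0.010496058501303196, -0.0762106329202652), (0.04857674613595009, 0.028161954134702682), 6.168166160583496)
die_right 0.68 [379.8, 212.8] 0.05 ((0.006134752184152603, -0.07997876405715942), (0.045613884925842285, 0.02644425258040428), 6.168173313140869)
```

View pics/f.png

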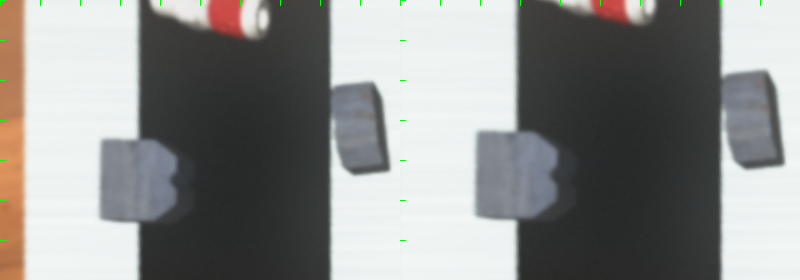

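The left panel (rectified to z=0.05) and right panel (z=0.03) show the left die flat on the pad at y' 0.020 to 0.0625 with its outer face up. The right die stands at about x'=0.006, y'=-0.077, turned about 6° from the plate. I'll align with it and descend on its outer side.

Emit:
{"name": "jog_arm", "arguments": {"increments": [[[-0.014, 0, 0, 0, 0, -0.0333, 255], [0, 0, 0.14, 0, 0, 0, 255], [0, 0, 0.14, 0, 0, 0, 255], [0, 0, 0.14, 0, 0, 0, 255], [0, 0, 0.14, 0, 0, 0, 255], [0, 0, 0.14, 0, 0, 0, 255], [0, 0, 0, 0, 0, 0, 255]]]}}

```text
clock: 9.5
tcp_pos: [0.5517, -0.2441, 0.0058]
orientation: [-0.004, 0.052, 0.999, 0.002]
wrist_force: [-0.5, 0.9, -0.6]
finger_gap: 0.0001
grip_force: 0.0
```

Run:
```python
from h import *
s,R_=state(); d=C+.006*X-.077*Y; print('die in tool xy', (R_.T@np.r_[d-s['tcp_pos'][:2],0]).round(4)); look(False)
```

```text
t 9.5 tcp [ 0.5517 -0.2441  0.0058] plate [ 0.0077 -0.1318] R [[-0.995, 0.103, -0.008], [0.103, 0.995, 0.005], [0.009, 0.004, -1.0]] F [-0.48  0.95 -0.65] 7.324055666247501e-05
die in tool xy [-0.0043  0.0546  0.0002]
diff px 64
die_left 0.84 [368. 276.] u 352 379 v 264 287 510
die_left 0.83 [301. 321.] u 286 313 v 308 335 650
die_left 0.8 [267. 248.] u 257 280 v 237 261 466
die_right 0.61 [418. 299.] u 408 433 v 285 314 562
```

Emit:
{"name": "jog_arm", "arguments": {"increments": [[[-0.016, 0.028, 0, 0, 0, 0, 255], [0, 0.028, 0, 0, 0, 0, 255], [0, 0.028, 0, 0, 0, 0, 255], [0, 0.028, 0, 0, 0, 0, 255], [0, 0, 0, 0, 0, 0, 255]]]}}

```text
clock: 10.15
tcp_pos: [0.5621, -0.2197, 0.0108]
orientation: [0.0, 0.052, 0.999, 0.0]
wrist_force: [0.1, -0.3, 0.5]
finger_gap: -0.0002
grip_force: 0.0
```

Run:
```python
from h import *
s,R_=state(); d=C+.006*X-.077*Y; print('die in tool xy', (R_.T@np.r_[d-s['tcp_pos'][:2],0]).round(4)); asc(278,322,396,446)
```

```text
t 10.15 tcp [ 0.5621 -0.2197  0.0108] plate [ 0.0127 -0.1058] R [[-0.995, 0.104, 0.0], [0.104, 0.995, 0.0], [-0.0, 0.0, -1.0]] F [ 0.06 -0.28  0.48] -0.00024085820318686085
die in tool xy [0.0036 0.0293 0.    ]
278 .......................:-===++:..... ......  .::::
279 .........................:--=-: ..  ..... .....:::
280 .................... ......::.....  . .   . ..::::
281 .................... ..... ..... .    .  .  . ....
282 ................................  :: . .   ..   ..
283 .............. ....... ...::.... =**+: ..  .......
284 ........................--=-::.  +*%+: ... ..    .
285 .................. .. .-=====--. :=-:+= .. .. . ..
286 .................. .. -========:.--: ++:...... ...
287 ...................-:-=========: --:.-=-:..  . .. 
288 .................-=========-==-:.-=:.--=-.   ..   
289 ................:==========--=-:.--:.--=: .......=
290 ................-===========-=-:.--.:--=:.   .:.:*
291 ...............----===========-.:--.:--=:   ... :%
292 ...............-----========--: :--.:--=: ...   =%
293 ..............:-------=====---: :-:.---=:  .... +%
294 .....
[... 830 characters left out ...]
%*+-..:::::::::::.-*%%%%%%%%%%%%%%%%%%%%
310 %%%%%%%%%%%%%*=...::::::::-+*%%%%%%%%%%%%%%%%%%%%%
311 %%%%%%%%%%%%%%%+-:..::::.-*%%%%%%%%%%%%%%%%%%%%%%%
312 %%%%%%%%%%%%%%%%*+:.:.:-+*%%%%%%%%%%%%%%%%%%%%%%%%
313 %%%%%%%%%%%%%%%%%%*=.:=*%%%%%%%%%%%%%%%%%%%%%%%%%%
314 %%%%%%%%%%%%%%%%%%%*+*%%%%%%%%%%%%%%%%%%%%%%%%%%%%
315 %%%%%%%%%%%%%%%%%%%%%%%%%%%%%%%%%%%%%%%%%%%%%%%%%%
316 %%%%%%%%%%%%%%%%%%%%%%%%%%%%%%%%%%%%%%%%%%%%%%%%%*
317 %%%%%%%%%%%%%%%%%%%%%%%%%%%%%%%%%%%%%%%%%%%%%%%*+=
318 %%%%%%%%%%%%%%%%%%%%%%%%%%%%%%%%%%%%%%%%%%%%%**===
319 %%%%%%%%%%%%%%%%%%%%%%%%%%%%%%%%%%%%%%%%%%%**=====
320 %%%%%%%%%%%%%%%%%%%%%%%%%%%%%%%%%%%%%%%%%%*=======
321 %%%%%%%%%%%%%%%%%%%%%%%%%%%%%%%%%%%%%%%**=========
```

Emit:
{"name": "jog_arm", "arguments": {"increments": [[[0.014, 0.014, 0, 0, 0, 0, 255], [0, 0.014, 0, 0, 0, 0, 255], [0, 0.014, 0, 0, 0, 0, 255], [0, 0.014, 0, 0, 0, 0, 255], [0, 0.014, 0, 0, 0, 0, 255], [0, 0, 0, 0, 0, 0, 255]]]}}

```text
clock: 10.8
tcp_pos: [0.5604, -0.2025, 0.0104]
orientation: [-0.0, 0.053, 0.999, 0.0]
wrist_force: [0.6, 0.9, 0.5]
finger_gap: 0.0003
grip_force: 0.2
```

Run:
```python
from h import *
s,R_=state(); d=C+.006*X-.077*Y; print('die in tool xy', (R_.T@np.r_[d-s['tcp_pos'][:2],0]).round(4)); asc(280,318,396,446)
```

```text
t 10.8 tcp [ 0.5604 -0.2025  0.0104] plate [ 0.0075 -0.0893] R [[-0.994, 0.105, -0.0], [0.105, 0.994, 0.001], [0.0, 0.001, -1.0]] F [0.61 0.88 0.45] 0.000260570218341176
die in tool xy [0.0002 0.0124 0.    ]
280 .....................   =+*+: ... .  . ..   .    :
281 .................. ..-: -+*+-. .  . .....      :+*
282 ...................--=- --:.==:  .  . ... . . -*%%
283 ................. :===: --: =+-..  ..  ....  .-*%%
284 .............. ...-===: -=:.-==:. . .  .... .. .=*
285 ..............--:-====: --:.--=:... ....  ....   -
286 ............==========:.--:.--=:.  ........... :+*
287 ............=+========:.--.:--=: .. .......  :+*%%
288 ...........:--=======-::--.:---:    .  .. :-+*%%%%
289 .......... -----=====-.:--.:---: . .... :-+*%%%%%%
290 ...........----------:.:--.----:.. ... =**%%%%%%%%
291 ......... :-=---------.:-:.----: ..... *%%%%%%%%%%
292 ..........:-----------:--:.----:.. ..  *%%%%%%%%%%
293 . ........------=----::--:.----:.. ... *%%%%%%%%%%
294 .........:----------:::-=:.----. . .. =%%%%%%%%%%%
295 .........::--=------:::-=:.---: .. ..-*%%%%%%%%%%%
296 ........
[... 497 characters left out ...]
%=..::::::-:::::::::-+*%%%%%%%%%%%%%%%%%
306 ..  :+*%%%%+..:::::::-::::::::*%%%%%%%%%%%%%%%%%%%
307  --+*%%%%%%+..:::::::::::::-+*%%%%%%%%%%%%%%%%%%%%
308 -+*%%%%%%%%*:...:::::::::-+*%%%%%%%%%%%%%%%%%%%%%%
309 *%%%%%%%%%%*+-.....::-::-*%%%%%%%%%%%%%%%%%%%%%%%%
310 %%%%%%%%%%%%%**+-...::-+*%%%%%%%%%%%%%%%%%%%%%%%%%
311 %%%%%%%%%%%%%%%%**+-::+%%%%%%%%%%%%%%%%%%%%%%%%%%%
312 %%%%%%%%%%%%%%%%%%%***%%%%%%%%%%%%%%%%%%%%%%%%%%%%
313 %%%%%%%%%%%%%%%%%%%%%%%%%%%%%%%%%%%%%%%%%%%%%%%%%%
314 %%%%%%%%%%%%%%%%%%%%%%%%%%%%%%%%%%%%%%%%%%%%%%%%%%
315 %%%%%%%%%%%%%%%%%%%%%%%%%%%%%%%%%%%%%%%%%%%%%%%%%%
316 %%%%%%%%%%%%%%%%%%%%%%%%%%%%%%%%%%%%%%%%%%%%%%%%%*
317 %%%%%%%%%%%%%%%%%%%%%%%%%%%%%%%%%%%%%%%%%%%%%%%**=
```

It is tilting. I'll push past balance, then retreat outward and up, and swing aside to clear the top view.

Emit:
{"name": "jog_arm", "arguments": {"increments": [[[0, 0.014, 0, 0, 0, 0, 255], [0, 0.014, 0, 0, 0, 0, 255], [0, 0.014, 0, 0, 0, 0, 255], [0, 0.012, 0, 0, 0, 0, 255], [0, 0, 0, 0, 0, 0, 255], [0, 0, 0, 0, 0, 0, 255]]]}}

```text
clock: 11.45
tcp_pos: [0.5619, -0.1896, 0.0105]
orientation: [0.0, 0.053, 0.999, 0.0]
wrist_force: [-1.1, -0.2, -0.7]
finger_gap: 0.0002
grip_force: 0.0
```

Run:
```python
from h import *
state(); asc(276,316,386,440)
```

```text
t 11.45 tcp [ 0.5619 -0.1896  0.0105] plate [ 0.0062 -0.0764] R [[-0.994, 0.105, 0.0], [0.105, 0.994, 0.0], [-0.0, 0.0, -1.0]] F [-1.07 -0.22 -0.66] 0.00023966786683342827
276 .............................+*+: ....  . . ....      
277 .............................*%*- ..... .....  . .  :+
278 .............................-+=-:  . . .. ... . . +*%
279 ............................:-:.--:  ..    .. . .. *%%
280 ........................... :-- :=-:... ..  ......  =*
281 ........................... :-:.--=-:    .. ....... ..
282 .................:----::::..--:.:-=-.   ..............
283 .............. :-=====---=: -=:.----.   ... ..........
284 .............  -==========-.-=:.----. ................
285 .......... .:::===========-.-=:.---: ....   ..........
286 ..........:--=============- --:.---:. ............... 
287 .........-================-.--.:---:... ............  
288 .... ....=================-:--.:--=:..... ...... ...:-
289 .........-=================---.:---:...... .....  :-+*
290 .........-==================--.----:. ........  :+**%%
291 .........-=================---.----: . 
[... 731 characters left out ...]
............:::.:.:::::.:-*%%%%%%%%%%%%%%%%%%%%%%%%
305 ............... ::.:.:::..-+*%%%%%%%%%%%%%%%%%%%%%%%%%
306 ...........   :+*+:.:::.-+*%%%%%%%%%%%%%%%%%%%%%%%%%%%
307 .......... :-+*%%%+-...:+%%%%%%%%%%%%%%%%%%%%%%%%%%%%%
308 ........ :-+*%%%%%%*+=+*%%%%%%%%%%%%%%%%%%%%%%%%%%%%%%
309 .....  :+**%%%%%%%%%%*%%%%%%%%%%%%%%%%%%%%%%%%%%%%%%%%
310 .... :+*%%%%%%%%%%%%%%%%%%%%%%%%%%%%%%%%%%%%%%%%%%%%%%
311 .. :+*%%%%%%%%%%%%%%%%%%%%%%%%%%%%%%%%%%%%%%%%%%%%%%%%
312  :+*%%%%%%%%%%%%%%%%%%%%%%%%%%%%%%%%%%%%%%%%%%%%%%%%%%
313 +*%%%%%%%%%%%%%%%%%%%%%%%%%%%%%%%%%%%%%%%%%%%%%%%%%%%%
314 %%%%%%%%%%%%%%%%%%%%%%%%%%%%%%%%%%%%%%%%%%%%%%%%%%%%%%
315 %%%%%%%%%%%%%%%%%%%%%%%%%%%%%%%%%%%%%%%%%%%%%%%%%%%%%%
```

It has fallen over and its outer face shows on top. I'll retreat outward and up, then check with the wrist camera.

Emit:
{"name": "jog_arm", "arguments": {"increments": [[[0, -0.05, 0, 0, 0, 0, 255], [0, -0.05, 0, 0, 0, 0, 255], [0, -0.05, 0, 0, 0, 0, 255], [0, 0, -0.14, 0, 0, 0, 255], [0, 0, -0.14, 0, 0, 0, 255], [0, 0, -0.14, 0, 0, 0, 255], [0, 0, -0.14, 0, 0, 0, 255], [0, 0, -0.14, 0, 0, 0, 255], [0, 0, 0, 0, 0, 0, 255], [0, 0, 0, 0, 0, 0, 255]]]}}

```text
clock: 12.5
tcp_pos: [0.5583, -0.2285, 0.1864]
orientation: [0.001, 0.053, 0.999, -0.001]
wrist_force: [0.2, 0.1, -1.2]
finger_gap: -0.0005
grip_force: 0.0
```

Run:
```python
from wf import *
for t in ['adaptor','nipple','elbow','coupler']:
    for r in spotter.landmark_of(t,'wrist')[:3]: print(t,round(r['conf'],2),wat(r['uv'],0.008 if t=='coupler' else 0).round(3))
asc(262,310,340,436)
I=cv2.cvtColor(rectf(.03),cv2.COLOR_BGR2GRAY)[40:260:5,50:400:3]
for r in I: print(''.join(' .:-=+*%@'[min(8,x//28)] for x in r.astype(int)))
```

```text
t 12.5 tcp [ 0.5583 -0.2285  0.1864] plate [ 0.0109 -0.1153] R [[-0.994, 0.107, 0.002], [0.107, 0.994, -0.001], [-0.002, -0.001, -1.0]] F [ 0.24  0.1  -1.24] -0.00047828567098277944
die_left 0.93 [625.9, 135.2] 0.03 ((-0.12478902190923691, 0.22590754926204681), (0.04636354744434357, 0.05887698382139206), 5.467263698577881)
die_left 0.93 [625.9, 135.2] 0.05 ((-0.12078602612018585, 0.20465190708637238), (0.04354621469974518, 0.05529926344752312), 5.467251300811768)
die_left 0.88 [458.3, 14.8] 0.03 ((-0.18972894549369812, -0.003455415368080139), (0.024224720895290375, 0.05665433779358864), 52.234737396240234)
die_left 0.88 [458.3, 14.8] 0.05 ((-0.18177983164787292, -0.010773634538054466), (0.022752687335014343, 0.05321167781949043), 52.234745025634766)
die_left 0.67 [477.0, 198.3] 0.03 ((-0.017595354467630386, 0.03777513653039932), (0.05022566393017769, 0.045620791614055634), 89.97063446044922)
die_left 0.67 [477.0, 198.3] 0.05 ((-0.020106086507439613, 0.027951501309871674), (0.04717365652322769, 0.042848601937294006), 89.97064971923828)
die_right 0.72 [386.6, 211.9] 0.03 ((0.0049913609
[... 9754 characters left out ...]
@@@@@@@@@@@@@@%-:........................................................:::::::::-*@@@@@@@@@@@@@@@@@@@@@@@@@@
@@@@@@@@@@@@@@@@@@@@@%-..........................................................:::::::::*@@@@@@@@@@@@@@@@@@@@@@@@@@
@@@@@@@@@@@@@@@@@@@@@*-............................................................::::::-*@@@@@@@@@@@@@@@@@@@@@@@@@@
@@@@@@@@@@@@@@@@@@@@@*-...........................................................:::::::-%@@@@@@@@@@@@@@@@@@@@@@@@@@
@@@@@@@@@@@@@@@@@@@@@%-:...........................................................:::::::*@@@@@@@@@@@@@@@@@@@@@@@@@@
@@@@@@@@@@@@@@@@@@@@@%-............................................................::::::-*@@@@@@@@@@@@@@@@@@@@@@@@@@
```

Both dies lie flat on the pad with their outer faces up, at y' ≈ +0.041 and -0.045. The adaptors, elbow and coupler are where they were, and the arm is clear, so I'm handing in.

```bash
python3 -c "
from workcell import ticket; print(ticket.hand_in())"
```

```text
the job is handed in; nothing more can be done
None
```

Both grey dies were toppled inward and lie flat on the rubber pad, outer faces up, each with its foot end overlapping the bare aluminium by about 1 cm. The adaptors, elbow and coupler measured where they were (the nipple was not re-measured, but nothing went near it), and the job was handed in at 12.6 s of the 40 s limit.

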